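Check the dust unit's mesh filter against the inspection lamp

TASK

Check the dust unit's mesh filter for clogging: swing the unit's top flap over until it stays open by itself, draw the mesh filter (the front one, with the tall tab) straight up out of its slot, always upright so that it sheds no dust, and hold it upright and square before the inspection lamp's lit face, centred on it and 2 to 12 cm away. Finish while still holding it there steadily, clear of lamp and unit, with the flap left open and the paper filter still seated. Do not bump the lamp or disturb the other things on the bench.

Things in the scene. Friction and masses are not known exactly. Their poses are not given: they have to be found in the camera images.
- unit: Dust-filter unit: grey fixed box, 140 wide (y), 184 deep (x), 150 high; louvred intake in front (-x). Origin: on the bench under the front filter slot, 40 behind the front face; +x to the back. Bay under the flap: 124 wide, x -36 to 60, floor z 12, wall tops z 150. Upright slots, 15 wide, at x 0 and x 36, guides up to z 102: filters come out straight up. Behind the bay: fan housing.
- flap (a joint): Angle of the unit's top flap, rad: 0 shut (level), 1.57 upright, 2.0 at its stop. Hinged along the back of the bay, about the unit's +y; its front edge goes up and back. Swings freely (0.2 kg): let go short of upright it falls shut, past upright it falls open and stays at the stop. A 4 mm sheet, 105 long, 138 wide.
- flap_hinge (a point): Middle of the flap's hinge line: in the unit's frame x 64, y 0, z 153 mm. Axes as the unit's.
- flap_knob (a point): Centre of the black ball knob, 20 mm diameter, on an 8 mm stem out of the middle of the flap's front edge, in the flap's plane; 134 mm from the hinge line, 27 mm from the flap's edge. Shut: 30 mm ahead of the unit's front face, 153 mm above the bench. Its axes are the unit's when shut and turn with the flap.
- mesh_filter: Mesh filter, loose, 0.1 to 0.2 kg: aluminium frame 120 wide (y), 100 high (z), 12 mm thick (x), wire mesh, black pull tab on top. Stands upright on the bay's floor in the front slot, under the flap, with 1.5 mm play either side in thickness and 2 mm in width; slides freely. Origin: middle of the frame's lower edge.
- mesh_filter_grip (a point): Point in the mesh filter's pull tab, good to grip: 122 mm above the filter's lower edge. The tab is 36 wide (y), 12 thick (x), 32 mm high, in the middle of the frame's upper edge (100 to 132 mm above the lower edge). In the unit its top is 6 mm below the bay's walls, with 28 mm free ahead of it, 44 mm on either side. Axes as the filter's.
- mesh_filter_middle (a point): Middle of the mesh of the mesh filter, 50 mm above its lower edge. Axes as the filter's; x is square to the mesh.
- paper_filter: Fine filter, loose, to be left in place: plastic frame of the same size with pleated white paper, only a low rib (8 mm) on top, in the rear slot 36 mm behind the mesh filter. Origin: middle of its lower edge.
- lamp: Inspection lamp, fixed: black upright panel 148 wide, 112 high (58 to 170 mm above the bench), 24 thick, in a fork 182 wide over its side knobs, on a round foot 94 across, 16 high. Its white lit face looks to the lamp's -x. Origin: on the bench, 50 mm ahead of the lit face; +x points to the face, z up.
- lamp_face (a point): Centre of the lamp's white lit face (128 mm wide, 92 high), 114 mm above the bench. Axes as the lamp's: -x points out of the face, square to it; z up.
- pliers: Bystander: combination pliers lying flat, 66x190x14 mm. Leave it alone.
- marker: Bystander: marker pen lying, 15x132x15 mm. Leave it alone.
- cup: Bystander: plastic cup standing upright, 72 mm across, 112 mm tall. Leave it alone.
- hex_key: Bystander: hex key lying flat, 33x93x6 mm. Leave it alone.

How it is judged:
By the outcome, as a careful person would: the job done as asked, in the order asked, and still so for the second after the job is handed in, while the arm keeps its last pose, push and grip.
It also fails if it takes over 58 s, if anything falls off the work surface, if the arm or the gripper's body presses on something with over 40 N, if the wrist force passes 120 N, or if a joint passes its speed limit or range.

ROBOT

A 6-joint arm with a two-finger parallel gripper is mounted at the origin on the work surface; the furniture and walls round the work are solid. World frame = base frame: x ahead of the robot, y to its left, z up, the work surface at z = 0. Lengths are in m, angles in rad, forces in N, time in s.
With the tool pointing down it reaches from about 0.25 to 0.725 m from the base axis. Payload 4 kg.
Tool frame: the origin (TCP) lies midway between the tips of the shut fingers; the grasp point (between the pads) lies 19 mm behind it; x points along the fingers, y is the direction in which the jaws open and shut, and the axes are right-handed (so a half turn about x gives the same grasp; the last joint's range is limited). The gripper opens to 85 mm and grips with 20 to 120 N. Pads are 22 mm wide; open, the fingers measure 114 mm over their backs; the gripper's body (76 mm by 85 mm) begins 54 mm behind the grasp point. The pads swing forward as they close: fully open they stand 13 mm farther back than shut.
Start: joints at [-1.258, 0.241, 0.005, 1.335, 0, 1.571], TCP at [0.154, -0.476, 0.231] pointing down, gripper open.
Joint ranges: [-2.72, 2.72], [-1.05, 1.87], [-1.09, 1.28], [-1.99, 2.15], [-1.42, 1.44], [-3.14, 3.14]. Speed limits (rad/s): [2.79, 2.79, 3.14, 3.14, 3.14, 3.14].

INTERFACE

Orientations are given as a unit quaternion [x, y, z, w].
In Python, from workcell import * gives the robot as it stands.
- The arm moves only by the tool play_rows, never from a script. Its argument "plan" is a list of rows, each a list of 7 numbers: the shift along the tool's x, y, z in mm, then the turn, a rotation vector about the tool's x, y, z in rad, then the closure, from -1 (fully open) to 1 (shut). In form: [[x, y, z, rx, ry, rz, grip], ...]. A call has 1 to 20 rows; each row shifts and turns the commanded pose from where the row before left it, along the tool's axes as they then stand; what a row does not reach is not made up. A row lasts 1/12 s, in which the tool goes at most 41.7 mm and 7.16 degrees, less where a joint would pass 70% of its speed; a pose out of reach is approached as far as the arm can. A call with a gripper value outside its range is refused whole. The fingers move at their own pace and stop on an object; the grip force is fixed at half the most. Time passes only in rows, so rows that do not move let the fingers close. It gives the time, the measured TCP pose, the force and the opening at its end, in the units of the state.
- get_obs(): the state, without advancing time (a new reading comes with each control period).
- camera(name): name is "scene" or "top" or "wrist"; returns a dict with "frame" (384x512x3 uint8, red, green, blue), "depth" (384x512 float32, m along the optical axis (not along the pixel's ray), 0 where there is no reading), "fx", "fy", "cx", "cy" (pixels), "camera_from_world" (4x4, takes a point from world to camera coordinates). Camera axes: x right, y up, looking along -z (the intrinsics and any distortion apply to the point x, -y, -z); pixel columns grow to the right and rows downward; lengths in m; the calibration is good to about 2 mm. The wrist camera is an equidistant fisheye: a pixel r from the principal point sees the ray r / f radians off the axis. A picture is of the moment at which its call begins.
- job_done(): hands the job in, once; it reports no verdict.
Trained networks look in a picture, given as the dict that the camera call returned (one of the last four; its "shot" number tells which), for a name from the list of things; names that differ only in an ending like _2 or _b are one class to them, and where a whole thing is asked for, a point or a joint stands for the part that bears it (a point fixed in the world has none). Each returns a list of dicts, best first, with "confidence" (0 to 1); they miss things now and then, are a little off and sometimes report something else, mostly with a low value. They report only what shows in the picture. A call takes as long as a camera call.
- search_frame(thing, picture): "centre" ([x, y, z] in m, in world coordinates, good to about 4 mm: the middle of the surface that is visible of it).
- pinpoint(thing, picture): "centre" ([x, y, z] in m, in world coordinates, good to about 4 mm: a listed point, or the origin of a listed thing).
The state is a dict: "clock": time; "joint_pos": joint angles; "joint_vel": joint speeds; "tau": joint torques, N m; "eef_pos": TCP position; "tool_rot": TCP orientation; "ft_force": force on the tool from outside, world axes, zero at the start; "ft_torque": the same for the moment, N m; "grip_width": finger opening in m.
Only numpy, scipy, OpenCV 4.12 (cv2) and the standard library are available. Lean on these libraries where they do the work, as an engineer would, in place of code of your own. Each camera call takes 0.05 s, during which the arm holds its last target. There are 200 camera calls.

## Working session

There is one attempt and no reset: what is moved stays moved. The work goes in short steps, Python scripts to look and compute and a tool call to move; the robot and the scene stay as the last step left them, time stands still between calls to the robot, and variables do not carry over. Pictures are saved under pics/ and viewed, about 8 in all and at most 12, crops included, and the job is handed in when it is done.

Besides the shell and the picture viewer there is one more tool, called after "Call:" as a command line: name --pt "numbers of a row" for each row, then --argument value for the rest. play_rows: Moves the arm, as the interface text tells. Its arguments: {"type":"object","properties":{"plan":{"type":"array","items":{"type":"array","items":{"type":"number"}}}},"required":["plan"]}

```bash
ls; mkdir -p pics; cat > h.py <<'E'
from workcell import *
import numpy as np, cv2
from scipy.spatial.transform import Rotation as R
def world(c,mask=None):
    d=c["depth"]; v,u=np.mgrid[:d.shape[0],:d.shape[1]]
    p=np.stack([(u-c["cx"])/c["fx"]*d,-(v-c["cy"])/c["fy"]*d,-d,np.ones_like(d)],-1)
    return (p@np.linalg.inv(c["camera_from_world"]).T)[...,:3]
def save(c,n): cv2.imwrite("pics/"+n,c["frame"][...,::-1])
E
python3 - <<'E'
from h import *
np.set_printoptions(precision=4,suppress=True)
o=get_obs(); print(o)
a=camera("scene"); b=camera("top")
cv2.imwrite("pics/a.png",cv2.resize(np.vstack([a["frame"],b["frame"]])[...,::-1],(450,675))[:, :] ) 
save(a,"s.png"); save(b,"t.png")
for n in ["unit","flap_hinge","flap_knob","lamp","lamp_face","mesh_filter_grip","pliers","marker","cup","hex_key"]:
    for c,k in((a,"scene"),(b,"top")):
        for r in pinpoint(n,c)[:2]: print(n,k,np.array(r["centre"]),round(r["confidence"],2), [x for x in r if x not in("centre","confidence")])
E
```

```text
pics
{'clock': 0.0, 'joint_pos': array([-1.258 ,  0.2414,  0.0037,  1.3352, -0.    ,  1.5708]), 'joint_vel': array([-0.    , -0.0004,  0.0023,  0.0014, -0.0002,  0.0008]), 'tau': array([  0.0001, -37.2318,  25.2407,   0.017 ,  -0.    ,   0.    ]), 'eef_pos': array([ 0.1537, -0.4751,  0.2304]), 'tool_rot': array([-0.6984, -0.1109,  0.6986, -0.1094]), 'ft_force': array([-0.3339,  0.8528, -0.0031]), 'ft_torque': array([-0.005 , -0.0239,  0.0493]), 'grip_width': 0.08525891273198896}
unit scene [ 0.4785 -0.1948  0.0027] 0.63 []
unit scene [0.494  0.1863 0.0024] 0.53 []
unit top [ 0.4832 -0.1941  0.0018] 0.68 []
flap_hinge scene [ 0.5426 -0.2079  0.153 ] 0.85 []
flap_hinge top [ 0.542  -0.2041  0.1561] 0.77 []
flap_knob scene [ 0.4134 -0.1792  0.1505] 0.6 []
flap_knob top [ 0.4139 -0.1768  0.1578] 0.67 []
lamp scene [ 0.4937  0.1838 -0.0019] 0.66 []
lamp top [0.4931 0.1857 0.0024] 0.65 []
lamp_face scene [0.5494 0.1826 0.1124] 0.68 []
lamp_face top [0.5493 0.1868 0.1111] 0.93 []
pliers scene [ 0.5352  0.0159 -0.0001] 0.75 []
pliers top [0.5397 0.0163 0.0008] 0.94 []
marker scene [0.3723 0.0869 0.0016] 0.77 []
marker scene [ 0.7147  0.0124 -0.0019] 0.45 []
marker top [ 0.3748  0.088  -0.0038] 0.71 []
cup scene [ 0.7119  0.012  -0.0034] 0.74 []
hex_key scene [ 0.3641 -0.0516  0.0011] 0.47 []
hex_key top [ 0.3638 -0.0506 -0.0012] 0.48 []
```

```bash
ls pics
```

```text
a.png
s.png
t.png
```

View pics/s.png

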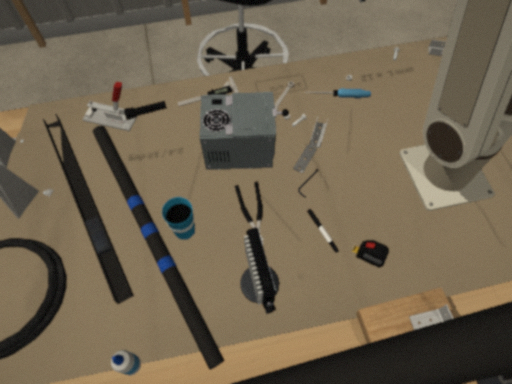

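View pics/t.png

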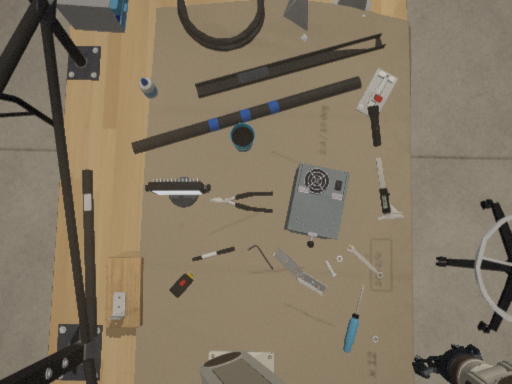

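The scene view shows the unit at (237,130), the lamp foot and panel at (258,270), and the cup at (180,215). In the top view the unit is at (318,200), slightly yawed, with its knob at (311,243). The lamp panel edge is at (178,187), facing the robot, with the pliers at (242,202) between them. Next I'll get the yaws from depth.

```bash
cat >> h.py <<'E'
np.set_printoptions(precision=4,suppress=True)
def to(p,yaw,jaw="y",flip=0,grasp=True):
    """print shift(mm)+rotvec in tool axes to a downward pose; p=grasp point target; jaw along yaw-frame axis"""
    o=get_obs(); R0=R.from_quat(o["tool_rot"])
    best=None
    for s in(1,-1):
        c,sn=np.cos(yaw),np.sin(yaw); y=s*(np.array([-sn,c,0]) if jaw=="y" else np.array([c,sn,0]))
        x=np.array([0,0,-1.]); M=R.from_matrix(np.c_[x,y,np.cross(x,y)])
        rv=(R0.inv()*M).as_rotvec()
        if best is None or np.linalg.norm(rv)<np.linalg.norm(best): best=rv
    t=np.array(p)+np.array([0,0,-.019 if grasp else 0])
    print("shift mm",R0.inv().apply(t-o["eef_pos"])*1000,"rot",best,"j6",o["joint_pos"][5],"eef",o["eef_pos"],"tool y,z",R0.as_matrix()[:,1],R0.as_matrix()[:,2],"w",o["grip_width"],"F",o["ft_force"],"t",o["clock"])
E
python3 - <<'E'
from h import *
b=camera("top"); P=world(b).reshape(-1,3)
for nm,c,r,z in(("unit",[.51,-.2],.16,(.14,.17)),("lamp",[.56,.185],.11,(.155,.185))):
    m=(np.hypot(P[:,0]-c[0],P[:,1]-c[1])<r)&(P[:,2]>z[0])&(P[:,2]<z[1])
    q=P[m]; print(nm,m.sum(),q.mean(0),q.min(0),q.max(0),cv2.minAreaRect((q[:,:2]*1000).astype(np.float32)))
a=camera("scene")
for n in ["unit","flap_hinge","flap_knob","lamp","lamp_face"]:
    for c in(a,b):
        for r in pinpoint(n,c)[:1]: print(n,np.array(r["centre"]),round(r["confidence"],2))
to([.413,-.178,.25],-.21,"y")
E
```

```text
unit 3606 [ 0.5251 -0.204   0.1527] [ 0.402  -0.2885  0.1411] [ 0.631  -0.1213  0.1651] ((511.4136962890625, -202.26358032226562), (140.4696044921875, 223.2072296142578), 79.57982635498047)
lamp 558 [0.5579 0.1837 0.1665] [0.5424 0.1104 0.1551] [0.5807 0.2565 0.1774] ((560.8701171875, 183.4180908203125), (34.314456939697266, 145.82469177246094), 2.610663414001465)
unit [ 0.477  -0.193  -0.0002] 0.84
unit [ 0.4809 -0.1929  0.0021] 0.59
flap_hinge [ 0.5414 -0.2058  0.1514] 0.71
flap_hinge [ 0.5395 -0.2055  0.1529] 0.88
flap_knob [ 0.4137 -0.1813  0.1542] 0.74
flap_knob [ 0.4176 -0.18    0.1539] 0.8
lamp [0.4916 0.1837 0.0015] 0.76
lamp [0.492  0.1864 0.0037] 0.59
lamp_face [0.5493 0.1844 0.1134] 0.62
lamp_face [0.5471 0.184  0.1124] 0.75
shift mm [   0.3161 -203.559  -338.1897] rot [ 0.5228 -0.     -0.    ] j6 1.5708055911268235 eef [ 0.1538 -0.4757  0.2313] tool y,z [ 0.3077 -0.9515  0.    ] [-0.9515 -0.3077 -0.    ] w 0.0853548243874262 F [ 0.019  -0.4759 -0.74  ] t 1.7
```

Call:
play_rows --pt "0 -20 -33.7 0 0 0 -1" --pt "0 -20 -33.7 0 0 0 -1" --pt "0 -20 -33.7 0 0 0 -1" --pt "0 -20 -33.7 0 0 0 -1" --pt "0 -20 -33.7 0 0 0 -1" --pt "0 -20 -33.7 0 0 0 -1" --pt "0 -20 -33.7 0 0 0 -1" --pt "0 -20 -33.7 0 0 0 -1" --pt "0 -20 -33.7 0 0 0 -1" --pt "0 -20 -33.7 0 0 0 -1" --pt "0 0 0 0.1 0 0 -1" --pt "0 0 0 0.1 0 0 -1" --pt "0 0 0 0.1 0 0 -1" --pt "0 0 0 0.1 0 0 -1" --pt "0 0 0 0.1 0 0 -1" --pt "0 0 0 0 0 0 -1" --pt "0 0 0 0 0 0 -1"

```text
clock: 3.12
eef_pos: [0.413, -0.1817, 0.2313]
tool_rot: [0.704, -0.065, -0.704, -0.065]
ft_force: [0.4, -0.1, -0.6]
grip_width: 0.0852
```

```bash
python3 - <<'E'
from h import *
to([.413,-.181,.155],-.185,"y")
w=camera("wrist"); save(w,"w1.png")
t=camera("top")
for n in ["flap_knob","flap_hinge","lamp_face","unit"]:
    for c in(w,t):
        for r in pinpoint(n,c)[:1]: print(n,np.array(r["centre"]),round(r["confidence"],2))
P=world(t).reshape(-1,3)
m=(abs(P[:,0]-.56)<.04)&(abs(P[:,1]-.184)<.07)&(P[:,2]>.163)&(P[:,2]<.18)
q=P[m]; bins=np.round(q[:,1]/.01); 
f=[(q[bins==k][:,1].mean(),np.percentile(q[bins==k][:,0],8),np.percentile(q[bins==k][:,0],92),np.median(q[bins==k][:,0])) for k in np.unique(bins) if (bins==k).sum()>8]
f=np.array(f); print(f); print([np.polyfit(f[:,0],f[:,i],1) for i in (1,2,3)])
E
```

```text
shift mm [95.3405 -0.7284  0.1036] rot [ 0.0004 -0.     -0.0001] j6 2.911653205510291 eef [ 0.413  -0.1817  0.2313] tool y,z [-0.1835 -0.983   0.0001] [-0.983   0.1835 -0.    ] w 0.08518948602353119 F [ 0.4126 -0.1209 -0.5971] t 3.1167
flap_knob [ 0.4133 -0.1835  0.1537] 0.72
flap_knob [ 0.4131 -0.1803  0.1534] 0.95
flap_hinge [ 0.5417 -0.199   0.1537] 0.79
flap_hinge [ 0.5461 -0.2053  0.1535] 0.66
lamp_face [0.5457 0.1839 0.1137] 0.93
unit [ 0.4796 -0.1905  0.0022] 0.93
unit [ 0.4819 -0.1951  0.0027] 0.82
[[0.1195 0.5496 0.5686 0.5579]
 [0.1303 0.5496 0.5669 0.5574]
 [0.1399 0.5492 0.5682 0.5577]
 [0.1493 0.5491 0.5678 0.5576]
 [0.1598 0.5486 0.5673 0.5575]
 [0.1696 0.5484 0.5673 0.5582]
 [0.1795 0.5486 0.5668 0.5565]
 [0.1893 0.5472 0.5654 0.5565]
 [0.2004 0.5472 0.5666 0.5563]
 [0.2103 0.5475 0.5668 0.5556]
 [0.2197 0.5459 0.5665 0.5577]
 [0.2296 0.5462 0.5648 0.555 ]
 [0.2401 0.5461 0.5656 0.5551]
 [0.2497 0.5445 0.5658 0.5547]]
[array([-0.0363,  0.5544]), array([-0.0208,  0.5706]), array([-0.023 ,  0.5609])]
```

View pics/w1.png

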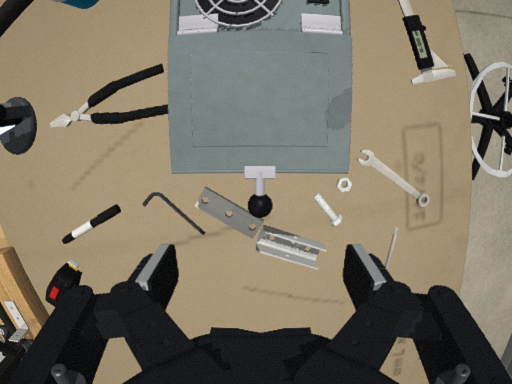

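The wrist view shows the knob at (260,205), midway between the jaws, and the flap clear of the fingers. I'll go down and grip it.

Call:
play_rows --pt "19 0 0 0 0 0 -1" --pt "19 0 0 0 0 0 -1" --pt "19 0 0 0 0 0 -1" --pt "19 0 0 0 0 0 -1" --pt "18 0 0 0 0 0 -1" --pt "0 0 0 0 0 0 1" --pt "0 0 0 0 0 0 1" --pt "0 0 0 0 0 0 1" --pt "0 0 0 0 0 0 1" --pt "0 0 0 0 0 0 1" --pt "0 0 0 0 0 0 1" --pt "0 0 0 0 0 0 1" --pt "0 0 0 0 0 0 1" --pt "0 0 0 0 0 0 1"

```text
clock: 4.78
eef_pos: [0.414, -0.1814, 0.1387]
tool_rot: [0.705, -0.066, -0.703, -0.066]
ft_force: [-0.1, 2.9, 6.2]
grip_width: 0.0164
```

```bash
python3 - <<'E'
from h import *
w=camera("wrist"); cv2.imwrite("pics/w2.png",cv2.resize(w["frame"][100:384,100:420,::-1],(640,568)))
print(get_obs()["ft_force"],get_obs()["ft_torque"])
E
```

```text
[0.1275 2.371  5.6838] [0.6489 0.0002 0.0105]
```

View pics/w2.png

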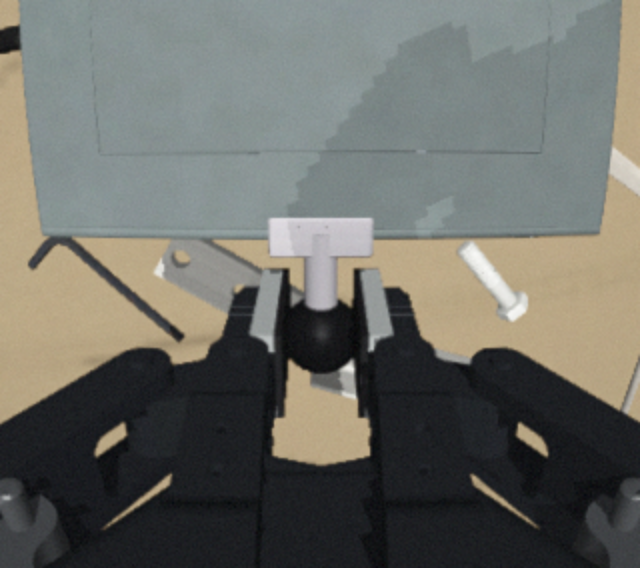

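The view shows the ball at (320,335) held between both pads, with its stem clear. Next is the first half of the arc, to about 1.0 rad.

Call:
play_rows --pt "-13.4 0 -0.7 0 0 0 1" --pt "-13.2 0 -2 0 0 0 1" --pt "-13 0 -3.3 0 0 0 1" --pt "-12.6 0 -4.6 0 0 0 1" --pt "-12.1 0 -5.8 0 0 0 1" --pt "-11.4 0 -7 0 0 0 1" --pt "-10.7 0 -8.1 0 0 0 1" --pt "-9.8 0 -9.1 0 0 0 1" --pt "-8.8 0 -10.1 0 0 0 1" --pt "-7.8 0 -10.9 0 0 0 1" --pt "0 0 0 0 0 0 1"

```text
clock: 5.75
eef_pos: [0.479, -0.1934, 0.2494]
tool_rot: [0.707, -0.065, -0.701, -0.066]
ft_force: [1.2, 0.1, -0.0]
grip_width: 0.0051
```

```bash
python3 - <<'E'
from h import *
w=camera("wrist"); t=camera("top"); 
for c in (w,t): print([(np.array(r["centre"]),r["confidence"]) for r in pinpoint("flap_knob",c)[:1]])
to([.54,-.205,.283],-.185)
cv2.imwrite("pics/w3.png",np.hstack([w["frame"][120:384,100:420,::-1],cv2.resize(t["frame"][140:260,250:380,::-1],(286,264))]))
E
```

```text
[(array([ 0.4596, -0.194 ,  0.258 ]), 0.92)]
[(array([ 0.4477, -0.1838,  0.2416]), 0.85)]
shift mm [-13.9772  -0.8732 -67.8406] rot [-0.0022  0.0009 -0.0004] j6 2.941348924609914 eef [ 0.4732 -0.1932  0.2501] tool y,z [-0.1861 -0.9825  0.0004] [-0.9825  0.1861  0.0009] w -1.873890937682303e-05 F [ 0.2065  0.2915 -0.4106] t 5.95
```

View pics/w3.png

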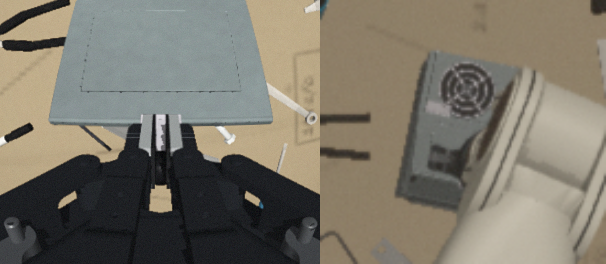

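The ball slipped out under the pads: the width reads 0 and the flap is dropping. It was held too near the fingertips. I'll back off above the shut knob and grip about 10 mm deeper.

Call:
play_rows --pt "0 0 20 0 0 0 1" --pt "0 0 21 0 0 0 1" --pt "0 0 21 0 0 0 1" --pt "0 0 0 0 0 0 -1" --pt "0 0 0 0 0 0 -1" --pt "0 0 0 0 0 0 -1" --pt "0 0 0 0 0 0 -1" --pt "0 0 0 0 0 0 -1" --pt "0 0 0 0 0 0 -1"

```text
clock: 6.7
eef_pos: [0.4131, -0.1818, 0.25]
tool_rot: [-0.704, 0.066, 0.704, 0.066]
ft_force: [0.3, -0.8, 0.6]
grip_width: 0.0722
```

```bash
python3 - <<'E'
from h import *
w=camera("wrist"); t=camera("top"); s=camera("scene")
for n in("flap_knob","flap_hinge","unit"):
  for c in (w,t,s): print(n,[(np.array(r["centre"]),r["confidence"]) for r in pinpoint(n,c)[:1]])
to([.413,-.181,.147],-.185)
E
```

```text
flap_knob [(array([ 0.4123, -0.1838,  0.1536]), 0.87)]
flap_knob [(array([ 0.4142, -0.1796,  0.1531]), 0.68)]
flap_knob [(array([ 0.4129, -0.1818,  0.1533]), 0.86)]
flap_hinge [(array([ 0.5422, -0.2008,  0.1548]), 0.57)]
flap_hinge [(array([ 0.5415, -0.205 ,  0.1524]), 0.94)]
flap_hinge [(array([ 0.5423, -0.2078,  0.1526]), 0.87)]
unit [(array([ 0.4802, -0.1921,  0.0009]), 0.79)]
unit [(array([ 0.4834, -0.1942, -0.003 ]), 0.91)]
unit [(array([ 0.48  , -0.1945, -0.0014]), 0.64)]
shift mm [122.1012  -0.7563  -0.312 ] rot [-0.0023  0.     -0.    ] j6 2.914027864352289 eef [ 0.4126 -0.1817  0.2501] tool y,z [-0.1862 -0.9825  0.    ] [-0.9825  0.1862  0.    ] w 0.08550733871112823 F [ 0.7421 -0.1115 -0.4027] t 7.3
```

Call:
play_rows --pt "24 0 0 0 0 0 -1" --pt "24 0 0 0 0 0 -1" --pt "25 0 0 0 0 0 -1" --pt "25 0 0 0 0 0 -1" --pt "25 0 0 0 0 0 -1" --pt "0 0 0 0 0 0 1" --pt "0 0 0 0 0 0 1" --pt "0 0 0 0 0 0 1" --pt "0 0 0 0 0 0 1" --pt "0 0 0 0 0 0 1" --pt "0 0 0 0 0 0 1" --pt "0 0 0 0 0 0 1" --pt "0 0 0 0 0 0 1"

```text
clock: 8.38
eef_pos: [0.4139, -0.1814, 0.1289]
tool_rot: [0.705, -0.066, -0.703, -0.066]
ft_force: [0.2, 2.3, 5.8]
grip_width: 0.017
```

Call:
play_rows --pt "-13.4 0 -0.7 0 0 0 1" --pt "-13.2 0 -2 0 0 0 1" --pt "-13 0 -3.3 0 0 0 1" --pt "-12.6 0 -4.6 0 0 0 1" --pt "0 0 0 0 0 0 1"

```text
clock: 8.8
eef_pos: [0.4235, -0.1832, 0.1815]
tool_rot: [0.705, -0.066, -0.703, -0.066]
ft_force: [-2.0, 2.6, -1.9]
grip_width: 0.0168
```

```bash
python3 - <<'E'
from h import *
o=get_obs(); print(o["eef_pos"],o["grip_width"],o["ft_force"],o["ft_torque"])
w=camera("wrist"); s=camera("scene")
for c in (w,s): print([(np.array(r["centre"]),r["confidence"]) for r in pinpoint("flap_knob",c)[:1]])
o=get_obs(); print(o["eef_pos"],o["grip_width"],o["ft_force"],o["ft_torque"])
cv2.imwrite("pics/w4.png",np.hstack([cv2.resize(w["frame"][160:384,140:380,::-1],(429,400)),cv2.resize(s["frame"][70:190,180:300,::-1],(371,400))]))
E
```

```text
[ 0.4235 -0.1832  0.1815] 0.016775999294614638 [-2.0148  2.6381 -1.8819] [0.6124 0.4705 0.0271]
[(array([ 0.4237, -0.1858,  0.2071]), 0.71)]
[(array([ 0.4245, -0.1817,  0.2018]), 0.94)]
[ 0.4222 -0.1829  0.1784] 0.01655058513712333 [-0.2195  3.5707 -1.3431] [0.6887 0.3145 0.0399]
```

View pics/w4.png

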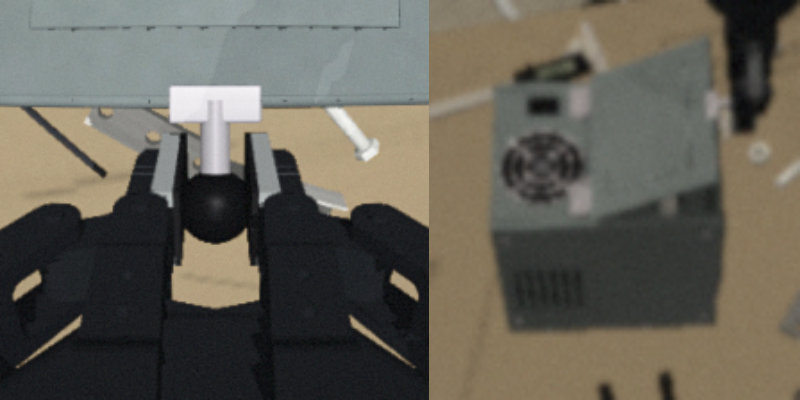

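The flap is raised about 0.38 rad and the ball at (215,205) is well seated between the pads. I'll carry on along the arc.

Call:
play_rows --pt "-12.1 0 -5.8 0 0 0 1" --pt "-11.4 0 -7 0 0 0 1" --pt "-10.7 0 -8.1 0 0 0 1" --pt "-9.8 0 -9.1 0 0 0 1"

```text
clock: 9.33
eef_pos: [0.4518, -0.1884, 0.2226]
tool_rot: [-0.703, 0.065, 0.705, 0.067]
ft_force: [0.3, 3.5, -3.4]
grip_width: 0.0166
```

Call:
play_rows --pt "-8.8 0 -10.1 0 0 0 1" --pt "-7.8 0 -10.9 0 0 0 1" --pt "-6.6 0 -11.6 0 0 0 1"

```text
clock: 9.58
eef_pos: [0.4839, -0.1944, 0.2461]
tool_rot: [-0.703, 0.065, 0.705, 0.067]
ft_force: [-0.5, 4.2, -1.4]
grip_width: 0.0166
```

Call:
play_rows --pt "-5.5 0 -12.2 0 0 0 1" --pt "-4.2 0 -12.7 0 0 0 1" --pt "-2.9 0 -13.1 0 0 0 1" --pt "-1.6 0 -13.3 0 0 0 1" --pt "-0.3 0 -13.4 0 0 0 1"

```text
clock: 10.0
eef_pos: [0.5491, -0.2079, 0.2608]
tool_rot: [0.704, -0.067, -0.704, -0.066]
ft_force: [-0.4, -0.4, 0.7]
grip_width: 0.0001
```

```bash
python3 - <<'E'
from h import *
w=camera("wrist"); s=camera("scene"); 
o=get_obs(); print(o["eef_pos"],o["grip_width"],o["ft_force"])
for c in (w,s): print([(np.array(r["centre"]),r["confidence"]) for r in pinpoint("flap_knob",c)[:1]])
cv2.imwrite("pics/w5.png",np.hstack([cv2.resize(w["frame"][:,:,::-1],(512,384)),cv2.resize(s["frame"][50:190,180:300,::-1],(288,384))]))
E
```

```text
[ 0.5498 -0.2082  0.2601] 7.333826100165751e-05 [-0.5014 -0.0181 -0.4155]
[(array([ 0.5064, -0.2004,  0.28  ]), 0.62)]
[(array([ 0.4903, -0.1921,  0.2724]), 0.62)]
```

View pics/w5.png

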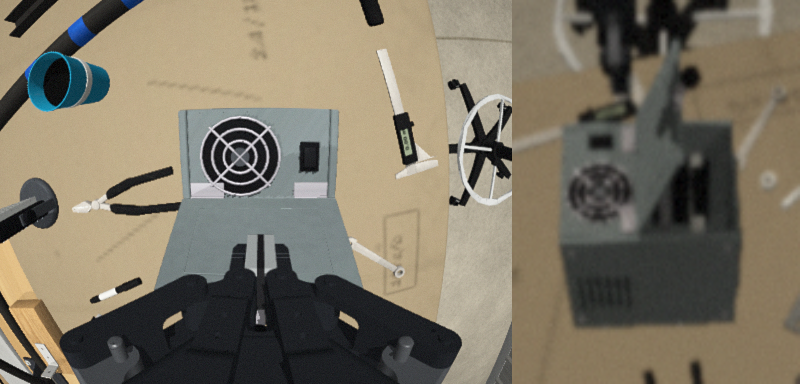

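The ball slid out towards the front near upright. The white bracket on the stem most likely met the fingertips, and the flap is now falling shut. I'll redo it tilting the tool forward along the arc so the fingertips stay away from the bracket. First step is going back above the knob.

Call:
play_rows --pt "0 0 0 0 0 0 1" --pt "0 0 0 0 0 0 1" --pt "0 0 0 0 0 0 1" --pt "0 0 0 0 0 0 1" --pt "0 0 0 0 0 0 1" --pt "0 0 35 0 0 0 1" --pt "0 0 35 0 0 0 0" --pt "0 0 35 0 0 0 -1" --pt "0 0 34 0 0 0 -1" --pt "0 0 0 0 0 0 -1" --pt "0 0 0 0 0 0 -1" --pt "0 0 0 0 0 0 -1"

```text
clock: 11.2
eef_pos: [0.4123, -0.1818, 0.2618]
tool_rot: [0.705, -0.066, -0.703, -0.066]
ft_force: [0.6, 0.4, 0.4]
grip_width: 0.0722
```

```bash
python3 - <<'E'
from h import *
w=camera("wrist"); s=camera("scene")
for c in (w,s): print([(np.array(r["centre"]),r["confidence"]) for r in pinpoint("flap_knob",c)[:1]])
to([.413,-.181,.148],-.185)
# arc rows (2D: unit x, z). tool x=(sin p,-cos p), tool z=(-cos p,-sin p)
th=np.linspace(0,1.9,25); ph=np.interp(th,[.2,1.4],[0,.9]); L=.024
K=np.c_[-.134*np.cos(th),.134*np.sin(th)]; T=K+L*np.c_[np.sin(ph),-np.cos(ph)]
for i in range(24):
    d=(T[i+1]-T[i])*1000; p=ph[i]
    print(round(th[i+1],2),np.round([d@[np.sin(p),-np.cos(p)],d@[-np.cos(p),-np.sin(p)],ph[i+1]-p],3))
E
```

```text
[(array([ 0.4118, -0.1865,  0.1532]), 0.7)]
[(array([ 0.4143, -0.1806,  0.1518]), 0.6)]
shift mm [131.974   -0.8323  -0.1364] rot [-0.0019 -0.0005 -0.0001] j6 2.9135278119182613 eef [ 0.4127 -0.1818  0.261 ] tool y,z [-0.1858 -0.9826  0.0001] [-0.9826  0.1858 -0.0005] w 0.08552675059709246 F [ 0.1314 -0.1718  0.6848] t 11.4
0.08 [-10.597  -0.42    0.   ]
0.16 [-10.531  -1.256   0.   ]
0.24 [-10.408  -2.76    0.028]
0.32 [-10.158  -4.611   0.059]
0.4 [-9.621 -5.977  0.059]
0.48 [-8.9   -7.257  0.059]
0.55 [-8.01  -8.424  0.059]
0.63 [-6.967 -9.457  0.059]
0.71 [ -5.791 -10.336   0.059]
0.79 [ -4.505 -11.045   0.059]
0.87 [ -3.134 -11.569   0.059]
0.95 [ -1.703 -11.899   0.059]
1.03 [ -0.241 -12.028   0.059]
1.11 [  1.226 -11.954   0.059]
1.19 [  2.667 -11.678   0.059]
1.27 [  4.058 -11.205   0.059]
1.35 [  5.369 -10.545   0.059]
1.42 [ 6.599 -9.261  0.041]
1.5 [ 7.562 -7.436  0.   ]
1.58 [ 8.126 -6.815  0.   ]
1.66 [ 8.64  -6.151  0.   ]
1.74 [ 9.099 -5.448  0.   ]
1.82 [ 9.502 -4.712  0.   ]
1.9 [ 9.844 -3.945  0.   ]
```

Call:
play_rows --pt "33 -0.8 0 0 0 0 -1" --pt "33 0 0 0 0 0 -1" --pt "33 0 0 0 0 0 -1" --pt "34 0 0 0 0 0 -1" --pt "0 0 0 0 0 0 1" --pt "0 0 0 0 0 0 1" --pt "0 0 0 0 0 0 1" --pt "0 0 0 0 0 0 1" --pt "0 0 0 0 0 0 1" --pt "0 0 0 0 0 0 1" --pt "0 0 0 0 0 0 1" --pt "0 0 0 0 0 0 1"

```text
clock: 12.4
eef_pos: [0.4133, -0.1813, 0.1301]
tool_rot: [0.706, -0.066, -0.702, -0.066]
ft_force: [0.3, 0.7, 5.6]
grip_width: 0.0167
```

Call:
play_rows --pt "-10.6 0 -0.4 0 0 0 1" --pt "-10.5 0 -1.3 0 0 0 1" --pt "-10.4 0 -2.8 0 0.028 0 1" --pt "-10.2 0 -4.6 0 0.059 0 1" --pt "-9.6 0 -6 0 0.059 0 1" --pt "-8.9 0 -7.3 0 0.059 0 1" --pt "-8 0 -8.4 0 0.059 0 1" --pt "-7 0 -9.5 0 0.059 0 1" --pt "-5.8 0 -10.3 0 0.059 0 1" --pt "-4.5 0 -11 0 0.059 0 1"

```text
clock: 13.23
eef_pos: [0.4597, -0.1899, 0.2257]
tool_rot: [0.841, -0.079, -0.532, -0.05]
ft_force: [1.5, -1.0, -6.3]
grip_width: 0.0165
```

Call:
play_rows --pt "-3.1 0 -11.6 0 0.059 0 1" --pt "-1.7 0 -11.9 0 0.059 0 1" --pt "-0.2 0 -12 0 0.059 0 1" --pt "1.2 0 -12 0 0.059 0 1" --pt "2.7 0 -11.7 0 0.059 0 1"

```text
clock: 13.65
eef_pos: [0.5105, -0.1995, 0.2603]
tool_rot: [0.911, -0.086, -0.401, -0.037]
ft_force: [0.0, 0.0, -1.5]
grip_width: 0.0004
```

It slipped again before upright, so the ball must sit at the edge of the pads. I'll measure where the pads actually are relative to the TCP from wrist depth.

```bash
cat >> h.py <<'E'
def fish(c):
    d=c["depth"]; v,u=np.mgrid[:d.shape[0],:d.shape[1]].astype(float)
    a=(u-c["cx"])/c["fx"]; b=(v-c["cy"])/c["fy"]; r=np.hypot(a,b)+1e-9; s=np.tan(r)/r
    p=np.stack([a*s*d,-b*s*d,-d,np.ones_like(d)],-1)
    return (p@np.linalg.inv(c["camera_from_world"]).T)[...,:3]
def TF(o):
    M=np.eye(4); M[:3,:3]=R.from_quat(o["tool_rot"]).as_matrix(); M[:3,3]=o["eef_pos"]; return M
E
python3 - <<'E'
from h import *
o=get_obs(); w=camera("wrist"); np.savez("w6.npz",f=w["frame"],d=w["depth"])
C=w["camera_from_world"]@TF(o); np.save("camtool.npy",C); print(C); print(w["fx"],w["cx"],w["cy"],w["depth"].shape, (w["depth"]>0).mean())
T=np.linalg.inv(TF(o)); P=fish(w)@T[:3,:3].T+T[:3,3]
# project tool-frame points
def pr(p):
    q=C@np.r_[p,1]; x,y,z=q[0],-q[1],-q[2]; r=np.hypot(x,y); t=np.arctan2(r,z); return np.array([w["cx"]+w["fx"]*t*x/r,w["cy"]+w["fy"]*t*y/r])
for p in([0,0,0],[-.019,0,0],[-.019,0,.011],[-.019,0,-.011],[-.024,.01,0],[-.014,.01,0]): print(p,pr(np.array(p,float)))
d=w["depth"]
for v in range(200,330,8): print(v,[tuple(np.round(P[v,u]*1000).astype(int)) if d[v,u]>0 else 0 for u in (244,252,260,268,276)])
cv2.imwrite("pics/w6.png",cv2.resize(w["frame"][160:384,140:380,::-1],(429,400)))
E
```

```text
[[ 0.0006  1.     -0.0003 -0.0007]
 [ 0.2919 -0.0005 -0.9564 -0.0285]
 [-0.9564  0.0005 -0.2919 -0.1573]
 [ 0.      0.      0.      1.    ]]
297.3186396354542 260.2237357414511 194.60797388626037 (384, 512) 0.9962361653645834
[0, 0, 0] [258.9054 247.9148]
[-0.019, 0, 0] [258.7216 265.9822]
[-0.019, 0, 0.011] [258.7664 284.8442]
[-0.019, 0, -0.011] [258.6783 245.584 ]
[-0.024, 0.01, 0] [280.2742 271.3468]
[-0.014, 0.01, 0] [279.0677 260.7579]
200 [(np.int64(132), np.int64(-15), np.int64(16)), (np.int64(134), np.int64(-7), np.int64(17)), (np.int64(136), np.int64(0), np.int64(17)), (np.int64(133), np.int64(8), np.int64(16)), (np.int64(136), np.int64(16), np.int64(17))]
208 [(np.int64(126), np.int64(-15), np.int64(22)), (np.int64(129), np.int64(-7), np.int64(23)), (np.int64(128), np.int64(0), np.int64(23)), (np.int64(127), np.int64(8), np.int64(22)), (np.int64(129), np.int64(16), np.int64(23))]
216 [(np.int64(123), np.int64(-15), np.int64(29)), (np.int64(121), np.int64(-7), np.int64(28)), (np.int64(124), np.int64(0), np.int64(29)), (np.int64(123), np.int64(8), np.int64(29)), (np.int64(12
[... 2493 characters left out ...]
), np.int64(-1)), (np.int64(-69), np.int64(6), np.int64(-16))]
312 [(np.int64(-72), np.int64(-4), np.int64(-15)), (np.int64(-48), np.int64(-3), np.int64(4)), (np.int64(58), np.int64(1), np.int64(92)), (np.int64(-48), np.int64(4), np.int64(5)), (np.int64(-73), np.int64(5), np.int64(-16))]
320 [(np.int64(-75), np.int64(-4), np.int64(-15)), (np.int64(-48), np.int64(-3), np.int64(9)), 0, (np.int64(-49), np.int64(4), np.int64(8)), (np.int64(-73), np.int64(5), np.int64(-13))]
328 [(np.int64(-76), np.int64(-4), np.int64(-12)), (np.int64(-53), np.int64(-3), np.int64(9)), (np.int64(48), np.int64(1), np.int64(102)), (np.int64(-53), np.int64(4), np.int64(9)), (np.int64(-70), np.int64(6), np.int64(-7))]
```

View pics/w6.png

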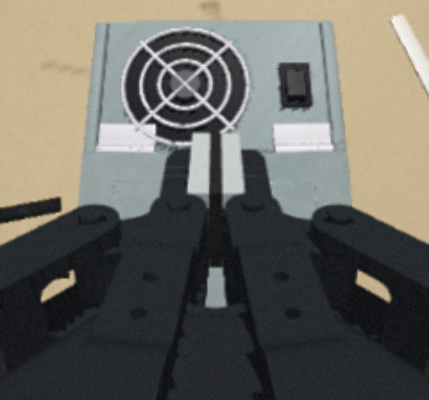

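The w6 view shows the fan guard at (185,80), the pads shut on nothing at (215,165), and the flap falling. The measured pad position agrees with the ball being centred, so I think slow squeezing out of the ball is what costs the grip. Each slip came about 1.5–2 s after closing. Next try will be a quick swing so the flap carries past upright on its own momentum. First I'll straighten the tool and return.

Call:
play_rows --pt "0 0 0 0 -0.092 0 1" --pt "0 0 0 0 -0.092 0 1" --pt "0 0 0 0 -0.092 0 1" --pt "0 0 0 0 -0.092 0 1" --pt "0 0 0 0 -0.092 0 1" --pt "0 0 0 0 -0.092 0 1" --pt "0 0 0 0 -0.092 0 1" --pt "0 0 0 0 -0.092 0 1" --pt "0 0 33 0 0 0 -1" --pt "0 0 33 0 0 0 -1" --pt "0 0 33 0 0 0 -1" --pt "0 0 0 0 0 0 -1" --pt "0 0 0 0 0 0 -1" --pt "0 0 0 0 0 0 -1"

```text
clock: 14.87
eef_pos: [0.4135, -0.1812, 0.2594]
tool_rot: [0.705, -0.066, -0.703, -0.066]
ft_force: [-0.0, -0.1, 0.3]
grip_width: 0.0722
```

```bash
python3 - <<'E'
from h import *
w=camera("wrist"); s=camera("scene")
for c in (w,s): print([(np.array(r["centre"]),r["confidence"]) for r in pinpoint("flap_knob",c)[:1]])
# ball surface from wrist depth: dark pixels around z .15-.165
P=fish(w); f=w["frame"].max(-1); m=(f<70)&(np.hypot(P[...,0]-.413,P[...,1]+.181)<.02)&(P[...,2]>.135)&(P[...,2]<.18)
q=P[m]; print(m.sum(),q.min(0),q.max(0)); 
A=np.c_[2*q,np.ones(len(q))]; x=np.linalg.lstsq(A,(q**2).sum(1),rcond=None)[0]; print("sphere",x[:3],np.sqrt(x[3]+x[:3]@x[:3]))
v,u=np.nonzero(m); print("px",u.min(),u.max(),v.min(),v.max())
to([.413,-.181,.152],-.185)
E
```

```text
[(array([ 0.415 , -0.1867,  0.1557]), 0.8)]
[(array([ 0.4124, -0.1784,  0.1523]), 0.88)]
350 [ 0.4025 -0.1907  0.1529] [ 0.4206 -0.1726  0.1632]
sphere [ 0.4112 -0.1819  0.1529] 0.009274173404823248
px 250 270 186 206
shift mm [125.8229  -0.0293   1.0731] rot [-0.0019 -0.0014 -0.0003] j6 2.9158978543830605 eef [ 0.4139 -0.1812  0.2588] tool y,z [-0.1858 -0.9826  0.0003] [-0.9826  0.1858 -0.0014] w 0.08523135295593773 F [-0.396  -0.1691 -1.2246] t 15.0667
```

Call:
play_rows --pt "31 0.5 3 0 0 0 -1" --pt "31 0 0 0 0 0 -1" --pt "32 0 0 0 0 0 -1" --pt "32 0 0 0 0 0 -0.5" --pt "0 0 0 0 0 0 1" --pt "0 0 0 0 0 0 1" --pt "0 0 0 0 0 0 1" --pt "0 0 0 0 0 0 1" --pt "0 0 0 0 0 0 1" --pt "0 0 0 0 0 0 1" --pt "-13.4 0 -0.7 0 0 0 1" --pt "-23.7 0 -4.6 0 0 0 1" --pt "-24.8 0 -9.9 0 0 0 1" --pt "-22.4 0 -14.7 0 0 0 1" --pt "-19 0 -18.8 0 0 0 1" --pt "-14.9 0 -22.2 0 0 0 1" --pt "-10.2 0 -24.7 0 0 0 1" --pt "-5.1 0 -26.3 0 0 0 1" --pt "0.2 0 -26.8 0 0 0 1" --pt "5.6 0 -26.2 0 0 0 1"

```text
clock: 16.73
eef_pos: [0.584, -0.2131, 0.2636]
tool_rot: [0.706, -0.066, -0.702, -0.066]
ft_force: [1.4, 1.7, 6.5]
grip_width: 0.0141
```

```bash
python3 - <<'E'
from h import *
s=camera("scene"); o=get_obs(); print(o["eef_pos"],o["grip_width"],o["ft_force"],o["clock"])
for c in (s,): print([(np.array(r["centre"]),r["confidence"]) for r in pinpoint("flap_knob",c)[:2]])
E
```

```text
[ 0.5902 -0.2143  0.2621] 0.00813701986255057 [ 4.9108 -0.0323  0.8636] 16.7833
[(array([ 0.5729, -0.2089,  0.2859]), 0.66)]
```

The knob is past upright, at about 1.8 rad. I'll open and lift clear.

Call:
play_rows --pt "0 0 0 0 0 0 0" --pt "0 0 0 0 0 0 -0.5" --pt "0 0 0 0 0 0 -1" --pt "0 0 0 0 0 0 -1" --pt "0 0 0 0 0 0 -1" --pt "-20 0 0 0 0 0 -1" --pt "-30 0 0 0 0 0 -1" --pt "-20 0 0 0 0 0 -1" --pt "0 0 30 0 0 0 -1" --pt "0 0 35 0 0 0 -1" --pt "0 0 35 0 0 0 -1" --pt "0 0 0 0 0 0 -1" --pt "0 0 0 0 0 0 -1"

```text
clock: 17.92
eef_pos: [0.4813, -0.1944, 0.3307]
tool_rot: [0.704, -0.066, -0.704, -0.066]
ft_force: [0.6, 0.3, 0.5]
grip_width: 0.0853
```

```bash
python3 - <<'E'
from h import *
s=camera("scene"); w=camera("wrist"); t=camera("top")
for n in("flap_knob","mesh_filter_grip","mesh_filter","paper_filter","unit"):
  for c,k in ((w,"w"),(s,"s"),(t,"t")): print(n,k,[(np.array(r["centre"]),round(r["confidence"],2)) for r in pinpoint(n,c)[:1]])
cv2.imwrite("pics/w7.png",np.hstack([w["frame"][...,::-1],cv2.resize(s["frame"][50:190,180:300,::-1],(288,384))]))
c,sn=np.cos(-.185),np.sin(-.185)
to([.479,-.1945,.134],-.185,"x")
E
```

```text
flap_knob w []
flap_knob s [(array([ 0.5977, -0.2128,  0.2752]), 0.71)]
flap_knob t [(array([ 0.6013, -0.2127,  0.2743]), 0.77)]
mesh_filter_grip w [(array([ 0.4795, -0.1971,  0.1365]), 0.59)]
mesh_filter_grip s [(array([ 0.4775, -0.1949,  0.1303]), 0.74)]
mesh_filter_grip t [(array([ 0.4769, -0.1925,  0.1317]), 0.61)]
mesh_filter w [(array([ 0.4795, -0.1994,  0.0165]), 0.85)]
mesh_filter s []
mesh_filter t [(array([ 0.4827, -0.1964,  0.0105]), 0.47)]
paper_filter w [(array([ 0.5172, -0.2004,  0.0115]), 0.6)]
paper_filter s []
paper_filter t []
unit w [(array([ 0.7163,  0.0044, -0.    ]), 0.64)]
unit s [(array([ 0.4821, -0.1927, -0.0031]), 0.6)]
unit t [(array([ 0.4803, -0.1982, -0.0018]), 0.72)]
shift mm [215.0144   0.5578   4.5886] rot [ 1.5686 -0.      0.0001] j6 2.9458496763042095 eef [ 0.4836 -0.1948  0.33  ] tool y,z [-0.1861 -0.9825 -0.    ] [-0.9825  0.1861 -0.0001] w 0.08528937917992993 F [-0.3724  0.309  -0.2166] t 18.8167
```

View pics/w7.png

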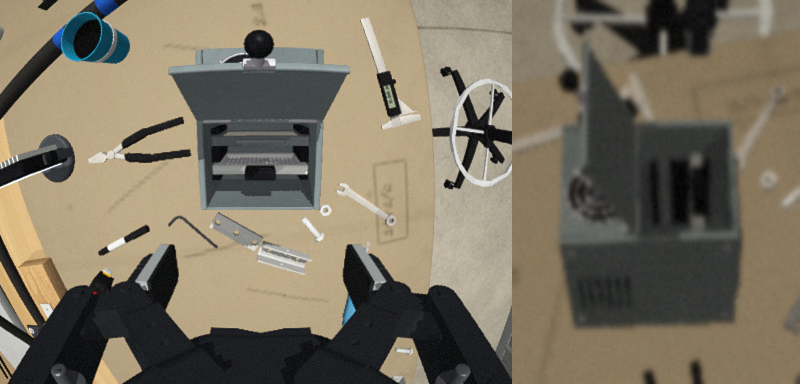

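The flap has fallen open to its stop, with the knob at (259,43) in the wrist view. The bay is visible with the mesh filter's tab at (262,172). I'll locate the tab exactly from depth.

```bash
python3 - <<'E'
from h import *
w=camera("wrist"); P=fish(w); f=w["frame"].max(-1)
c,s=np.cos(-.185),np.sin(-.185)
D=P-np.array([.479,-.1945,0]); U=np.stack([c*D[...,0]+s*D[...,1],-s*D[...,0]+c*D[...,1],P[...,2]],-1)
m=(abs(U[...,0])<.03)&(abs(U[...,1])<.035)&(U[...,2]>.137)&(U[...,2]<.152); q=U[m]
print(m.sum(),np.percentile(q,[2,25,50,75,98],axis=0))
rect=cv2.minAreaRect((q[:,:2]*1000).astype(np.float32)); print(rect)
# wall tops
m=(U[...,2]>.146)&(U[...,2]<.156)&(abs(U[...,1])<.08)&(abs(U[...,0])<.06); q=U[m]; print(q.min(0),q.max(0))
l=q[(abs(q[:,1])>.055)&(q[:,0]<.05)]
for sg in(1,-1):
    k=l[l[:,1]*sg>0]; print(len(k),k[:,1].min(),k[:,1].max(),np.polyfit(k[:,0],k[:,1],1))
E
```

```text
362 [[-0.005  -0.017   0.1382]
 [-0.0017 -0.0091  0.1418]
 [ 0.0014  0.      0.1425]
 [ 0.0049  0.008   0.1431]
 [ 0.0073  0.0171  0.1441]]
((1.177328109741211, -0.5255126953125), (35.60331344604492, 12.7004976272583), 89.36791229248047)
[-0.0396 -0.0701  0.146 ] [0.0597 0.0706 0.151 ]
530 0.05588359792470492 0.07056530790053367 [0.0222 0.0654]
557 -0.0700887354145145 -0.0555626346571506 [-0.012 -0.065]
```

Call:
play_rows --pt "0 1 3.5 -0.112 0 0 0.4" --pt "0 0 0 -0.112 0 0 0.4" --pt "0 0 0 -0.112 0 0 0.4" --pt "0 0 0 -0.112 0 0 0.4" --pt "0 0 0 -0.112 0 0 0.4" --pt "0 0 0 -0.112 0 0 0.4" --pt "0 0 0 -0.112 0 0 0.4" --pt "0 0 0 -0.112 0 0 0.4" --pt "0 0 0 -0.112 0 0 0.4" --pt "0 0 0 -0.112 0 0 0.4" --pt "0 0 0 -0.112 0 0 0.4" --pt "0 0 0 -0.112 0 0 0.4" --pt "0 0 0 -0.112 0 0 0.4" --pt "0 0 0 -0.112 0 0 0.4" --pt "0 0 0 0 0 0 0.4" --pt "0 0 0 0 0 0 0.4"

```text
clock: 20.2
eef_pos: [0.48, -0.1952, 0.3301]
tool_rot: [0.546, 0.449, -0.546, 0.45]
ft_force: [-0.1, 0.5, -1.2]
grip_width: 0.0256
```

```bash
python3 - <<'E'
from h import *
to([.480,-.1952,.133],-.19,"x")
E
```

```text
shift mm [216.0611   0.0254   0.018 ] rot [-0.0029  0.     -0.0001] j6 1.377460644197047 eef [ 0.48   -0.1952  0.3301] tool y,z [ 0.9815 -0.1917  0.0001] [-0.1917 -0.9815  0.    ] w 0.02563639458800124 F [-0.0839  0.474  -1.1837] t 20.2
```

Call:
play_rows --pt "35 0 0 0 0 0 0.4" --pt "35 0 0 0 0 0 0.4" --pt "35 0 0 0 0 0 0.4" --pt "35 0 0 0 0 0 0.4" --pt "26 0 0 0 0 0 0.4" --pt "12 0 0 0 0 0 0.4" --pt "12 0 0 0 0 0 0.4" --pt "0 0 0 0 0 0 0.4"

```text
clock: 20.87
eef_pos: [0.4781, -0.1944, 0.1372]
tool_rot: [-0.545, -0.451, 0.547, -0.448]
ft_force: [0.1, -0.3, -0.2]
grip_width: 0.0257
```

```bash
python3 - <<'E'
from h import *
w=camera("wrist"); cv2.imwrite("pics/w8.png",cv2.resize(w["frame"][120:340,140:380,::-1],(655,600)))
to([.480,-.1952,.133],-.19,"x")
E
```

```text
shift mm [24.7599  1.2226  0.2657] rot [-0.0019 -0.0006  0.0032] j6 1.3765037321240443 eef [ 0.4789 -0.1947  0.1388] tool y,z [ 0.9816 -0.1907 -0.0032] [-0.1907 -0.9816 -0.0006] w 0.025658168525604215 F [-0.0625 -0.7625  0.8944] t 20.9167
```

View pics/w8.png

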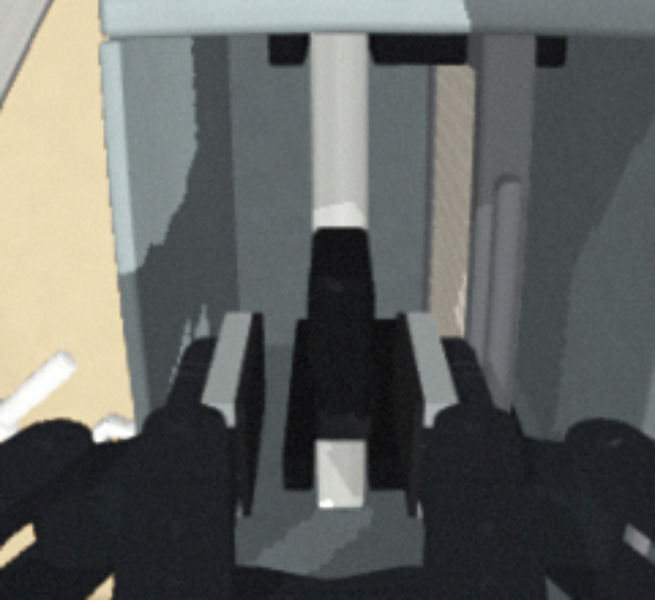

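The tab at (340,350) stands between the pads at (235,370) and (420,370) with free space on both sides. I'll go down the last bit and grip.

Call:
play_rows --pt "8 0.3 0 0 0 0 0.4" --pt "8 0 0 0 0 0 0.4" --pt "8 0 0 0 0 0 0.4" --pt "0 0 0 0 0 0 0.4" --pt "0 0 0 0 0 0 1" --pt "0 0 0 0 0 0 1" --pt "0 0 0 0 0 0 1" --pt "0 0 0 0 0 0 1" --pt "0 0 0 0 0 0 1" --pt "0 0 0 0 0 0 1"

```text
clock: 21.75
eef_pos: [0.4802, -0.1952, 0.116]
tool_rot: [-0.545, -0.45, 0.545, -0.45]
ft_force: [-0.2, -0.0, -1.3]
grip_width: 0.0111
```

Call:
play_rows --pt "-6 0 0 0 0 0 1" --pt "-10 0 0 0 0 0 1" --pt "-12 0 0 0 0 0 1" --pt "-12 0 0 0 0 0 1" --pt "-14 0 0 0 0 0 1" --pt "-14 0 0 0 0 0 1" --pt "-14 0 0 0 0 0 1" --pt "-14 0 0 0 0 0 1" --pt "-14 0 0 0 0 0 1" --pt "-14 0 0 0 0 0 1" --pt "-14 0 0 0 0 0 1" --pt "-14 0 0 0 0 0 1" --pt "-14 0 0 0 0 0 1" --pt "-12 0 0 0 0 0 1" --pt "-6 0 0 0 0 0 1" --pt "0 0 0 0 0 0 1"

```text
clock: 23.08
eef_pos: [0.481, -0.1955, 0.3024]
tool_rot: [0.546, 0.449, -0.544, 0.452]
ft_force: [-0.3, 0.1, -1.3]
grip_width: 0.0108
```

```bash
python3 - <<'E'
from h import *
o=get_obs()
s=camera("scene"); w=camera("wrist"); t=camera("top")
for n in("flap_knob","mesh_filter_grip","mesh_filter_middle","mesh_filter","paper_filter"):
  for c,k in ((w,"w"),(s,"s"),(t,"t")): print(n,k,[(np.array(r["centre"]),round(r["confidence"],2)) for r in pinpoint(n,c)[:1]])
cv2.imwrite("pics/w9.png",np.hstack([w["frame"][:,:,::-1],cv2.resize(s["frame"][30:190,180:300,::-1],(288,384))]))
to([.477,.184,.187],.03,"x")
print(o["ft_torque"])
E
```

```text
flap_knob w [(array([ 0.5999, -0.223 ,  0.2793]), 0.61)]
flap_knob s []
flap_knob t [(array([ 0.6002, -0.2166,  0.2773]), 0.8)]
mesh_filter_grip w [(array([ 0.4768, -0.1957,  0.3222]), 0.76)]
mesh_filter_grip s [(array([ 0.4786, -0.1932,  0.3183]), 0.92)]
mesh_filter_grip t [(array([ 0.4814, -0.1881,  0.318 ]), 0.45)]
mesh_filter_middle w []
mesh_filter_middle s [(array([ 0.4801, -0.1915,  0.2477]), 0.73)]
mesh_filter_middle t [(array([ 0.4811, -0.1938,  0.2484]), 0.52)]
mesh_filter w [(array([ 0.4822, -0.1979,  0.1995]), 0.62)]
mesh_filter s [(array([ 0.4819, -0.197 ,  0.1948]), 0.57)]
mesh_filter t [(array([ 0.4819, -0.1973,  0.1937]), 0.6)]
paper_filter w [(array([ 0.5167, -0.1964,  0.0089]), 0.94)]
paper_filter s [(array([ 0.3627, -0.0533,  0.003 ]), 0.2)]
paper_filter t [(array([ 0.5142, -0.1973,  0.0105]), 0.68)]
shift mm [ 132.0318  -74.8678 -371.7629] rot [-0.22    0.     -0.0001] j6 1.3747353070887738 eef [ 0.4803 -0.1952  0.3   ] tool y,z [ 0.982  -0.1889  0.0001] [-0.1889 -0.982  -0.    ] w 0.011045116901137146 F [ 0.2328 -0.4023 -2.0196] t 23.9833
[ 0.0332 -0.0198  0.0285]
```

View pics/w9.png

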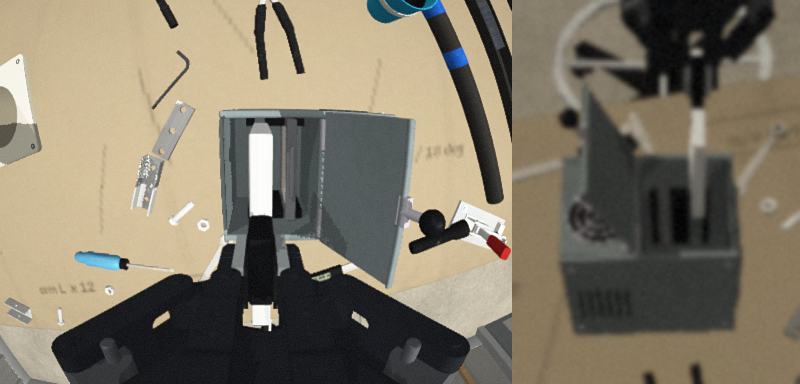

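The filter is out cleanly and hanging upright. The tab is in the jaws at (262,265), the paper filter is still in the rear slot at (292,170), and the flap is open. I'll carry it over to the lamp.

Call:
play_rows --pt "0 -2 -10 0 0 0 1" --pt "0 -4 -20 0 0 0 1" --pt "0 -5.6 -28 0 0 0 1" --pt "0 -6 -30 0 0 0 1" --pt "0 -6 -30 0 0 0 1" --pt "0 -6 -30 0 0 0 1" --pt "0 -6 -30 0 0 0 1" --pt "0 -6 -30 0 0 0 1" --pt "0 -6 -30 0 0 0 1" --pt "0 -6 -30 0 0 0 1" --pt "0 -6 -30 0 0 0 1" --pt "0 -6 -30 0 0 0 1" --pt "0 -5.6 -28 0 0 0 1" --pt "0 -4 -18 0 0 0 1" --pt "0 0 0 -0.055 0 0 1" --pt "0 0 0 -0.055 0 0 1" --pt "0 0 0 -0.055 0 0 1" --pt "0 0 0 -0.055 0 0 1" --pt "0 0 0 0 0 0 1"

```text
clock: 25.57
eef_pos: [0.4765, 0.1869, 0.3]
tool_rot: [0.492, 0.508, -0.492, 0.508]
ft_force: [-0.6, 0.7, -1.5]
grip_width: 0.0112
```

```bash
python3 - <<'E'
from h import *
s=camera("scene"); w=camera("wrist"); t=camera("top")
for n in("lamp_face","mesh_filter_middle","mesh_filter","lamp"):
  for c,k in ((w,"w"),(s,"s"),(t,"t")): print(n,k,[(np.array(r["centre"]),round(r["confidence"],2)) for r in pinpoint(n,c)[:1]])
P=fish(w)
m=(abs(P[...,0]-.56)<.04)&(abs(P[...,1]-.184)<.075)&(P[...,2]>.162)&(P[...,2]<.178); q=P[m]; print("top edge",len(q),q.mean(0))
if len(q)>30:
    b=np.round(q[:,1]/.01); f=np.array([(q[b==k][:,1].mean(),np.percentile(q[b==k][:,0],5),np.percentile(q[b==k][:,0],95)) for k in np.unique(b) if (b==k).sum()>8]); print(f,[np.polyfit(f[:,0],f[:,i],1) for i in(1,2)])
m=(abs(P[...,0]-.55)<.012)&(abs(P[...,1]-.184)<.06)&(P[...,2]>.075)&(P[...,2]<.155); q=P[m]; print("face",len(q))
if len(q)>50:
    A=np.c_[q[:,1],q[:,2],np.ones(len(q))]; print(np.linalg.lstsq(A,q[:,0],rcond=None)[0],q.min(0),q.max(0))
# frame top edge of filter: bright pts z ~.29
m=(abs(P[...,2]-.296)<.008)&(abs(P[...,1]-.184)<.08)&(abs(P[...,0]-.478)<.015); q=P[m]; print("filter top",len(q),q.min(0),q.max(0), np.polyfit(q[:,1],q[:,0],1) if len(q)>20 else 0)
to([.478,.182,.187],.03,"x")
save(w,"w10.png")
E
```

```text
lamp_face w [(array([0.5471, 0.1881, 0.1175]), 0.66)]
lamp_face s [(array([0.551 , 0.1889, 0.1144]), 0.84)]
lamp_face t [(array([0.5477, 0.1857, 0.11  ]), 0.81)]
mesh_filter_middle w []
mesh_filter_middle s [(array([0.4731, 0.1899, 0.2439]), 0.85)]
mesh_filter_middle t [(array([0.4735, 0.1887, 0.2468]), 0.59)]
mesh_filter w [(array([0.4785, 0.1847, 0.1985]), 0.89)]
mesh_filter s [(array([0.4714, 0.1867, 0.1921]), 0.77)]
mesh_filter t [(array([0.4799, 0.1833, 0.1961]), 0.62)]
lamp w [(array([ 0.4963,  0.1859, -0.0022]), 0.84)]
lamp s [(array([ 0.479 , -0.1936,  0.0023]), 0.27)]
lamp t [(array([ 0.494 ,  0.1886, -0.0006]), 0.84)]
top edge 3245 [0.5567 0.1913 0.1683]
[[0.1146 0.5528 0.5679]
 [0.1204 0.5493 0.5699]
 [0.13   0.5488 0.5692]
 [0.14   0.5482 0.5687]
 [0.15   0.5478 0.569 ]
 [0.1599 0.5477 0.5696]
 [0.17   0.5473 0.569 ]
 [0.1801 0.5469 0.5677]
 [0.1902 0.5467 0.5672]
 [0.2001 0.5466 0.5676]
 [0.2101 0.5463 0.5674]
 [0.22   0.5462 0.5671]
 [0.23   0.5454 0.5668]
 [0.2399 0.5454 0.5662]
 [0.2501 0.5452 0.5663]
 [0.257  0.5459 0.565 ]] [array([-0.0357,  0.5539]), array([-0.0256,  0.5725])]
face 1479
[-0.0318  0.0018  0.5511] [0.543  0.1243 0.0753] [0.5478 0.2438 0.1549]
filter top 2466 [0.4637 0.1274 0.2881] [0.4877 0.2476 0.304 ] [-0.0276  0.4811]
shift mm [131.9837   0.7911   4.2476] rot [-0.0001 -0.      0.    ] j6 1.9130838305909954 eef [0.4771 0.1862 0.3   ] tool y,z [ 0.9996  0.0299 -0.    ] [ 0.0299 -0.9996 -0.    ] w 0.010792982802904931 F [ 0.9481 -0.1034 -1.7246] t 26.3167
```

View pics/w10.png

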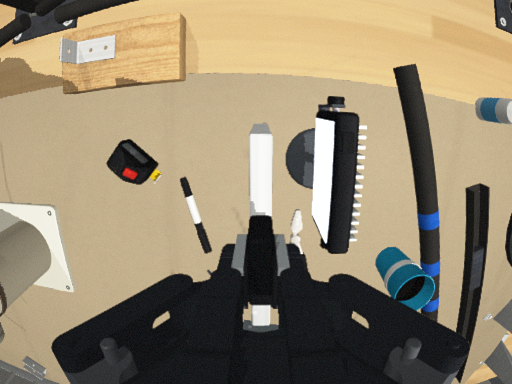

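The wrist view shows the filter's white edge at (261,170), parallel to the lamp's lit face at (322,180), with open bench below it. I'll lower it into place.

Call:
play_rows --pt "5 0 1 0 0 0 1" --pt "10 0 1 0 0 0 1" --pt "14 0 1 0 0 0 1" --pt "14 0 0 0 0 0 1" --pt "14 0 0 0 0 0 1" --pt "14 0 0 0 0 0 1" --pt "14 0 0 0 0 0 1" --pt "14 0 0 0 0 0 1" --pt "14 0 0 0 0 0 1" --pt "12 0 0 0 0 0 1" --pt "7 0 0 0 0 0 1" --pt "0 0 0 0 0 0 1" --pt "0 0 0 0 0 0 1" --pt "0 0 0 0 0 0 1"

```text
clock: 27.48
eef_pos: [0.4777, 0.1834, 0.1687]
tool_rot: [0.493, 0.507, -0.492, 0.508]
ft_force: [0.5, -0.2, -1.7]
grip_width: 0.0108
```

```bash
python3 - <<'E'
from h import *
s=camera("scene"); w=camera("wrist"); t=camera("top")
for n in("lamp_face","mesh_filter_middle","mesh_filter","flap_knob","paper_filter","pliers","marker","cup","hex_key"):
  for c,k in ((w,"w"),(s,"s"),(t,"t")): print(n,k,[(np.array(r["centre"]),round(r["confidence"],2)) for r in pinpoint(n,c)[:1]])
P=fish(w)
m=(abs(P[...,0]-.55)<.012)&(abs(P[...,1]-.184)<.06)&(P[...,2]>.075)&(P[...,2]<.155); q=P[m]; print("face",len(q))
A=np.c_[q[:,1],q[:,2],np.ones(len(q))]; print(np.linalg.lstsq(A,q[:,0],rcond=None)[0],q.min(0),q.max(0))
m=(abs(P[...,2]-.165)<.008)&(abs(P[...,1]-.184)<.08)&(abs(P[...,0]-.478)<.015); q=P[m]; print("filter top",len(q),q.min(0),q.max(0),q.mean(0), np.polyfit(q[:,1],q[:,0],1),np.polyfit(q[:,1],q[:,2],1))
to([.478,.182,.187],.03,"x"); print(np.abs(get_obs()["joint_vel"]).max())
cv2.imwrite("pics/w11.png",np.hstack([cv2.resize(w["frame"][:,:,::-1],(400,300)),cv2.resize(s["frame"][80:320,180:380,::-1],(250,300))]))
E
```

```text
lamp_face w [(array([0.544 , 0.1869, 0.1185]), 0.72)]
lamp_face s [(array([0.5466, 0.1847, 0.111 ]), 0.6)]
lamp_face t [(array([0.5471, 0.1873, 0.1162]), 0.94)]
mesh_filter_middle w []
mesh_filter_middle s [(array([0.4752, 0.1872, 0.1151]), 0.58)]
mesh_filter_middle t [(array([0.4779, 0.1813, 0.1184]), 0.54)]
mesh_filter w []
mesh_filter s [(array([0.4739, 0.1802, 0.0586]), 0.73)]
mesh_filter t [(array([0.4811, 0.1835, 0.0665]), 0.43)]
flap_knob w []
flap_knob s [(array([ 0.5996, -0.2146,  0.275 ]), 0.78)]
flap_knob t [(array([ 0.6021, -0.2157,  0.2763]), 0.83)]
paper_filter w [(array([0.4782, 0.1815, 0.0676]), 0.4)]
paper_filter s []
paper_filter t [(array([ 0.515 , -0.198 ,  0.0098]), 0.5)]
pliers w [(array([0.4762, 0.1815, 0.1933]), 0.53)]
pliers s [(array([ 0.531 ,  0.0117, -0.    ]), 0.69)]
pliers t [(array([ 0.5355,  0.0145, -0.0003]), 0.77)]
marker w [(array([0.3794, 0.0926, 0.0007]), 0.86)]
marker s [(array([0.3735, 0.0908, 0.003 ]), 0.65)]
marker t [(array([ 0.3756,  0.0883, -0.0016]), 0.58)]
cup w [(array([ 0.7175,  0.0036, -0.0003]), 0.88)]
cup s [(array([ 0.7154,  0.0102, -0.0017]), 0.91)]
cup t [(array([0.7147, 0.0057, 0.0009]), 0.67)]
hex_key w []
hex_key s []
hex_key t [(array([ 0.3631, -0.0504, -0.0031]), 0.4)]
face 5243
[-0.0303  0.0009  0.5509] [0.543  0.124  0.0751] [0.5478 0.244  0.155 ]
filter top 2483 [0.4649 0.124  0.1571] [0.489  0.2443 0.1729] [0.4764 0.2087 0.1642] [-0.0276  0.4822] [-0.0041  0.1651]
shift mm [0.0141 0.7972 1.2936] rot [-0.     -0.     -0.0001] j6 1.9075089896620447 eef [0.4772 0.1833 0.168 ] tool y,z [0.9996 0.03   0.0001] [ 0.03   -0.9996 -0.    ] w 0.010865138214321982 F [-0.3986  0.5836 -0.8451] t 28.9833
0.0012902518485574767
```

```bash
python3 -c "
from workcell import *
print(job_done())"
```

```text
the job is handed in; nothing more can be done
None
```

I opened the flap, drew the mesh filter straight up out of its slot, and held it still before the lamp's lit face. I handed the job in at about 29 s of the allowed 58 s.

**Flap:** Opening it took four tries. The ball knob slipped out of the jaws three times and the flap fell shut each time. A quicker swing then carried it past upright, and it has stayed at its stop. The last check put the knob at about (0.60, -0.215, 0.276) m, which matches the stop angle.

**Filter at the lamp:** The arm was steady at the end.

| Check | Result |
|---|---|
| Distance from the lit face | about 6.8 cm |
| Sideways offset from the face centre | about 2 mm, within measuring error |
| Height of the mesh middle | about 0.114 m, the same as the face centre |
| Angle to the face | within about 0.003 rad |
| Tilt from level along the top edge | about 0.004 rad |

**Other things:**
- The paper filter was still seated.
- The cup, marker, hex key and pliers were found where they started, within the networks' error of about 4 mm.
- The readings never showed more than about 7 N on the wrist.

**Checks that failed or disagreed:**
- The last picture could not be viewed because the 12-picture limit was reached, so the final check rests on depth data and the networks.
- In that last wrist view the networks also gave two false finds, naming parts of the held filter as the pliers and the paper filter. The other cameras showed both in their places.

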